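# Turn the two-sided grater plate over and reseat it on its pins

### The arm

A 6-joint arm with a two-finger parallel gripper is mounted at the origin on the work surface. World frame = base frame: x ahead of the robot, y to its left, z up, the work surface at z = 0. Lengths are in m, angles in rad, forces in N, time in s.
With the tool pointing down it reaches from about 0.375 to 0.975 m from the base axis. Payload 3.8 kg.
Tool frame: the origin (TCP) lies midway between the tips of the shut fingers; the grasp point (between the pads) lies 19 mm behind it; z points along the fingers, y is the line along which they close (so a half turn about z gives the same grasp; the last joint's range is limited). The gripper opens to 88 mm and grips with 3 to 60 N. Pads are 18 mm wide; open, the fingers measure 123 mm over their backs; the gripper's body (75 mm by 187 mm) begins 45 mm behind the grasp point.
Start: joints at [1.128, 0.264, 1.604, -0, 1.274, -0.037], TCP at [0.266, 0.62, 0.239] pointing down, gripper open.
Joint ranges: [-2.63, 2.63], [-0.94, 2.18], [0.31, 2.57], [-1.31, 4.45], [0, 2.66], [-2.55, 2.55]. Speed limits (rad/s): [2.57, 2.57, 3.14, 3.14, 3.14, 3.14].

### API

Orientations are given as a rotation vector (axis times angle).
In Python, from cell import manip, inverse_kinematics, cams, order gives the robot as it stands. Calls block until the motion is done:
- manip.move_pose(position, orientation): joint-space move of the TCP to a pose.
- manip.move_linear(position, rate=0.15, rot=None): straight line of the TCP; rot=None keeps the orientation; rate is the mean speed in m/s.
- manip.set_joints(angles): joint-space move.
- manip.set_gripper(opening, force=None): finger opening in m; force is the grip in N (None keeps the last); returns when the fingers have stopped.
- manip.dwell(seconds).
- inverse_kinematics(position, orientation): joint angles nearest the present ones, or None.
- manip.state(): the state.
- cams.capture(name): name is "scene" or "top"; returns a dict with "image" (480x640x3 uint8, blue, green, red), "z_map" (480x640 float32, m along the optical axis (not along the pixel's ray), 0 where there is no reading), "intrinsics" (3x3 intrinsics, pixels), "position" and "orientation" of the camera in the world. Camera axes: x right, y down, z forward; pixel columns grow to the right and rows downward; lengths in m; the calibration is good to about 2 mm. A picture is of the moment at which its call begins.
A pose or a line that the arm cannot do raises manip.IKError and nothing moves.
- order.close_job(): hands the job in; it is judged then, once.
The state is a dict: "clock": time; "joint_pos": joint angles; "joint_velocities": joint speeds; "tau": joint torques, N m; "tool_pos": TCP position; "tcp_rot": TCP orientation; "contact_force": force on the tool from outside, world axes, zero at the start; "moment": the same for the moment, N m; "gripper_width": finger opening in m; "grasp_force": force on a finger pad.
Only numpy, scipy, OpenCV 4.12 (cv2) and the standard library are available. Lean on these libraries where they do the work, as an engineer would, in place of code of your own. Each camera call takes 0.05 s, during which the arm holds its last target. There are 200 camera calls.

### The job

The grater is set up with its coarse steel side up, but the ginger needs the fine white ceramic side: lift the plate off its box, turn it over and seat it again fine side up, fully home on its three pins. The wire dish rack next to it will hold the plate standing on its square end while you change your grip. Do not drop the plate, leave the other things where they stand, and let go when it is done.

Things in the scene. Friction and masses are not known exactly. Their poses are not given: they have to be found in the camera images.
- grater_plate: loose two-sided grater plate, about 0.2 kg: green panel 132 (x) by 66 (y) by 10 mm (z) plus handle tab (34 wide, 43 long) beyond -x. Origin: panel's middle, mid-thickness; centre of mass 10 mm from it towards the handle. +z leaves the coarse steel face, -z the fine white face, both recessed in the frame. Grip it across the long edges, 66 mm apart. Starts on the pins, coarse side up
- plate_handle (a point): middle of the plate's handle tab, 85 mm from the plate's origin along its -x, at mid-thickness; the tab ends 24 mm further on
- plate_pair_end (a point): on the plate's centre line near its square end, at x = +56 mm, mid-thickness. The plate has three 10 mm through holes: two at 18 mm either side (y) of this point, one on the centre line at x = -56 mm near the handle. The square end is 10 mm further on (x = +66 mm)
- grater: the grater's white open catch box, held to the board by its suction foot, does not move: 132 (x) by 58 (y) mm, rim 48 mm above the board; foot 136 x 64 x 6 mm. Origin: centre of its underside, z up. Its -x end, pointing roughly to the robot's right (up to 40 degrees ahead), is where the plate's handle belongs, before and after turning over
- pin_seat (a point): centre of the box's rim, 48 mm above the board, axes as grater. Three steel pins, 7 mm thick, stand 7 mm above the rim with tapered tips: two at x = +56, y = +18 and -18 mm, one at x = -56, y = 0. A plate fully home lies flat on the rim, origin 5 mm above this point, handle tab to -x; turned end for end it does not fit
- pin_pair (a point): midway between the two paired pins, on the rim at x = +56 mm of the box
- dish_rack: small steel wire dish rack, fixed. Two foot rails along its y (100 mm long, tops 4 mm above the board, at x = +16 and -16 mm); four upright hoops 36 mm wide along x, 46 mm high, at y = -30, -10, +10, +30 mm, so three slots 16 mm clear. Origin: on the board under the middle slot. A 10 mm plate put in a slot stands on the rails facing along y and leans up to 8 degrees
- rack_slot (a point): floor of the rack's middle slot, level with the tops of the foot rails, 4 mm above the board; axes as dish_rack
- bento: yellow plastic bento with white spring clips, 111 x 179 x 55 mm (x, y, z), loose, origin under its centre; leave it alone
- rice_bowl: blue ceramic rice bowl, 114 mm across the rim, 60 mm high, loose, origin under its centre; leave it alone
- egg_mould: pink plastic egg mould shaped like a bear's head, about 70 x 70 mm, 43 mm high, loose, origin under its centre; leave it alone
- spice_grinder: amber glass spice grinder with black knob top, 46 mm diameter, 111 mm high, loose, origin under its centre; leave it alone
There are look-alikes about, which are no part of the job. What is shaped like the grater but purple or yellow is not meant.

How it is judged:
On the way:
1. the plate is lifted clear of its pins (z of grater_plate in the frame of pin_seat above 0.035 m), for 0.1 s.
At the end, for the whole second after the job is handed in: the plate lies fine side up on the box, handle at the box's -x end, fully home on the three pins: its origin within 4 mm of the seat's centre in plan and at most 7.2 mm above the rim (5 mm when home), level within 0.05 rad and in line with the box within 0.07 rad, let go and at rest (angle between grater_plate's own z axis and vertical above 3.09 rad and z of grater_plate in the frame of pin_seat below 0.0072 m and horizontal distance between grater_plate and pin_seat below 0.004 m and angle between the x axis of grater_plate and the x axis of grater, either way round below 0.07 rad and x of plate_handle in the frame of pin_seat below -0.07 m and contact force between grater_plate and the fingers below 0.05 N and linear speed of grater_plate below 0.02 m/s); the robot touches nothing.
It fails at once if the plate is dropped: not held by the fingers and moving faster than 0.6 m/s (a fall of some 2 cm) (contact force between grater_plate and the fingers below 0.01 N and linear speed of grater_plate above 0.6 m/s).
It fails at once if the bento, rice bowl, egg mould or spice grinder is shifted by more than 3 cm or tipped by more than 0.3 rad (distance of any of bento, rice_bowl, egg_mould, spice_grinder from where it was at the start of the episode above 0.03 m or angle between any of bento, rice_bowl, egg_mould, spice_grinder's own z axis and vertical above 0.3 rad).
It also fails if it takes over 72 s, if anything falls off the work surface, if the arm or the gripper's body presses on something with over 40 N, if the wrist force passes 120 N, or if a joint passes its speed limit or range.

## Working session

There is one attempt and no reset: what is moved stays moved. The work goes in short steps, each a Python script; the robot and the scene stay as the last script left them, time stands still between calls to the robot, and variables do not carry over. Pictures are saved under pics/ and viewed, at most 10 in all, crops included, and the job is handed in when it is done.

```bash
ls; mkdir -p pics
cat > h.py <<'E'
import numpy as np, cv2
from scipy.spatial.transform import Rotation as R
from cell import manip, inverse_kinematics, cams, order
def cap(n):
    c=cams.capture(n); o=np.array(c["orientation"],float)
    c["R"]=o if o.shape==(3,3) else (R.from_rotvec(o).as_matrix() if o.size==3 else R.from_quat(o).as_matrix())
    return c
def cloud(c):
    K=np.array(c["intrinsics"]); z=c["z_map"]; v,u=np.indices(z.shape)
    p=np.stack([(u-K[0,2])/K[0,0]*z,(v-K[1,2])/K[1,1]*z,z],-1)
    return p@c["R"].T+np.array(c["position"])
def ray(c,uv,h):
    K=np.array(c["intrinsics"]); uv=np.atleast_2d(uv).astype(float)
    d=np.c_[(uv[:,0]-K[0,2])/K[0,0],(uv[:,1]-K[1,2])/K[1,1],np.ones(len(uv))]@c["R"].T
    p=np.array(c["position"]); return p+d*((h-p[2])/d[:,2])[:,None]
E
python3 - <<'E'
from h import *
for n in ("scene","top"):
    c=cap(n); cv2.imwrite(f"pics/{n}0.png",c["image"]); print(n,c["orientation"],c["position"],c["intrinsics"])
    P=cloud(c); print(P[::120,::160].round(3).tolist())
print(manip.state())
E
```

```text
pics
scene [-2.34262998 -0.71337063  0.26599832] [ 0.86679215 -0.50851674  0.7427144 ] [[486.50599151   0.         322.83040448]
 [  0.         486.50599151 231.14644617]
 [  0.           0.           1.        ]]
[[[-0.52, 0.076, 0.187], [-0.494, 0.547, 0.02], [-0.24, 1.117, -0.127], [0.248, 1.619, -0.192]], [[-0.501, -0.083, -0.08], [0.052, 0.041, 0.071], [0.299, 0.323, 0.0], [0.632, 0.544, 0.002]], [[-0.009, -0.354, 0.0], [0.256, -0.178, 0.002], [0.519, -0.002, 0.003], [0.781, 0.177, -0.0]], [[0.224, -0.505, -0.001], [0.443, -0.358, -0.001], [0.662, -0.213, 0.002], [0.879, -0.065, -0.001]]]
top [-2.15879788  2.13943181 -0.19093483] [ 0.35275263 -0.0303074   1.34627685] [[540.40153174   0.         310.00895894]
 [  0.         540.40153174 240.24772209]
 [  0.           0.           1.        ]]
[[[1.684, 1.227, -0.749], [1.502, 0.478, -0.444], [1.498, -0.095, -0.419], [1.492, -0.658, -0.391]], [[0.871, 0.745, 0.002], [0.877, 0.334, 0.002], [0.884, -0.081, 0.001], [0.89, -0.502, 0.003]], [[0.558, 0.714, 0.002], [0.562, 0.319, -0.001], [0.567, -0.082, -0.0], [0.57, -0.488, 0.003]], [[0.266, 0.686, 0.003], [0.268, 0.304, -0.001], [0.27, -0.084, 0.0], [0.273, -0.475, 0.003]]]
{'clock': 0.1, 'joint_pos': array([ 1.12812184e+00,  2.64639974e-01,  1.60522529e+00, -3.00364981e-05,
        1.27371194e+00, -3.68762573e-02]), 'joint_velocities': array([ 2.93251643e-03, -1.82351338e-03, -1.41660733e-03, -1.32392567e-03,
        2.17346459e-03, -2.80006637e-05]), 'tau': array([ 1.75123864e-04, -5.03617609e+01, -3.58072650e+01,  7.30441511e-02,
        2.32972275e-02, -6.45001501e-05]), 'tool_pos': array([0.26617875, 0.61960324, 0.23754458]), 'tcp_rot': array([-6.32958545e-01, -3.07671462e+00,  3.03842236e-03]), 'contact_force': array([-0.15880054,  0.40336345,  1.03913159]), 'moment': array([ 0.00920846,  0.03991453, -0.01685383]), 'grasp_force': 0.0, 'gripper_width': 0.08831980554660614}
```

View pics/scene0.png

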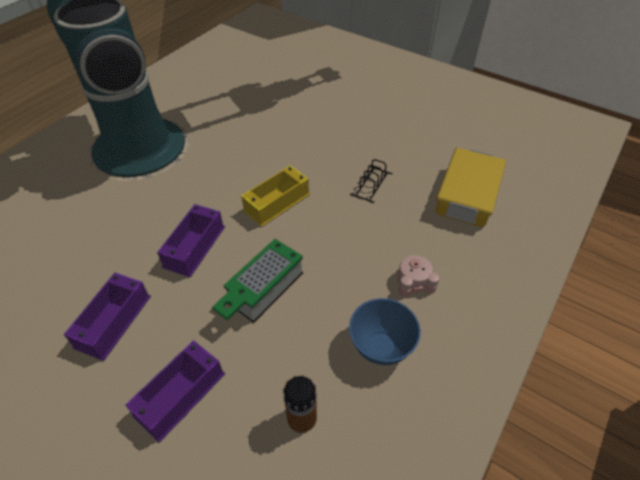

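View pics/top0.png

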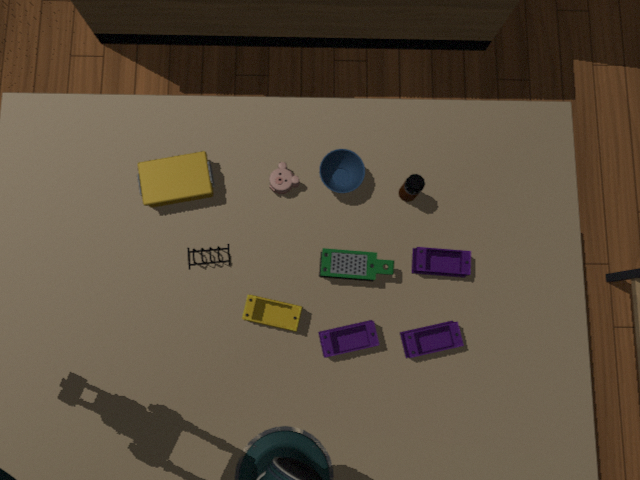

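Scene: the green plate with its coarse side up is at (262,275), the yellow box at (275,195), the purple boxes at (190,240), (108,315) and (175,390), and the rack at (373,180).
Top: the plate is at (350,265) with its handle at (387,267), and the rack at (209,257). The look-alikes are yellow (273,313), purple (441,262), (348,339) and (432,340), and the bento (176,178), which is also yellow. I choose the green-topped one, because the description says green and the others have no plate.

```bash
cat > m.py <<'E'
from h import *
def green(c):
    hsv=cv2.cvtColor(c["image"],cv2.COLOR_BGR2HSV); m=cv2.inRange(hsv,(45,100,40),(80,255,255))
    n,l,s,_=cv2.connectedComponentsWithStats(m); k=1+np.argmax(s[1:,4]); return (l==k)
def plate_top(c,h):
    m=green(c).astype(np.uint8); cn=max(cv2.findContours(m,0,cv2.CHAIN_APPROX_NONE)[0],key=cv2.contourArea)[:,0]
    W=ray(c,cn,h)[:,:2]
    return W
E
python3 - <<'E'
from m import *
for n in("top","scene"):
    c=cap(n); W=plate_top(c,0.058)   # top face z
    r=cv2.minAreaRect((W*1000).astype(np.float32)); print(n,"plate rect mm",r)
    print(cv2.boxPoints(r).round(1).tolist()); P=cloud(c); print("z",np.median(P[green(c)][:,2]))
    im=c["image"]; g=cv2.cvtColor(im,cv2.COLOR_BGR2GRAY)
    x0,x1,y0,y1=(180,240,235,280) if n=="top" else (345,400,150,210)
    v,u=np.nonzero(g[y0:y1,x0:x1]<60); uv=np.c_[u+x0,v+y0]
    for h in (0.002,0.046):
        r=cv2.minAreaRect((ray(c,uv,h)[:,:2]*1000).astype(np.float32)); print("rack h",h,r)
    if n=="top":
        a=cv2.resize(im[235:285,180:240],None,fx=6,fy=6,interpolation=2); b=cv2.resize(im[240:290,310:400],None,fx=4,fy=4,interpolation=2)
        s=cap("scene")["image"]; d=cv2.resize(s[145:210,340:405],None,fx=5,fy=5,interpolation=2);e=cv2.resize(s[235:325,205:310],None,fx=3,fy=3,interpolation=2)
        o=np.zeros((600,740,3),np.uint8)
        for q,(X,Y) in ((a,(0,0)),(b,(365,0)),(d,(0,302)),(e,(365,302))):
            q=q[:600-Y,:740-X]; o[Y:Y+q.shape[0],X:X+q.shape[1]]=q
        cv2.imwrite("pics/crop1.png",cv2.convertScaleAbs(o,alpha=1.5))
E
```

```text
top plate rect mm ((499.0452575683594, -169.29412841796875), (175.0914764404297, 65.95347595214844), 86.01045227050781)
[[460.1000061035156, -254.3000030517578], [525.9000244140625, -258.8999938964844], [538.0, -84.30000305175781], [472.20001220703125, -79.69999694824219]]
z 0.05730296225784859
rack h 0.002 ((521.083251953125, 194.66323852539062), (54.441162109375, 106.22178649902344), 6.407914638519287)
rack h 0.046 ((515.5736083984375, 187.2996368408203), (52.65925216674805, 102.7449951171875), 6.407925605773926)
scene plate rect mm ((501.9329833984375, -172.86077880859375), (173.28948974609375, 67.12110900878906), 86.47399139404297)
[[463.1000061035156, -257.29998779296875], [530.0999755859375, -261.3999938964844], [540.7999877929688, -88.4000015258789], [473.79998779296875, -84.30000305175781]]
z 0.05792938757563215
rack h 0.002 ((517.5703735351562, 198.1292724609375), (46.6358757019043, 111.16453552246094), 8.228761672973633)
rack h 0.046 ((538.3148803710938, 156.15301513671875), (43.86559295654297, 104.56112670898438), 8.228797912597656)
```

View pics/crop1.png

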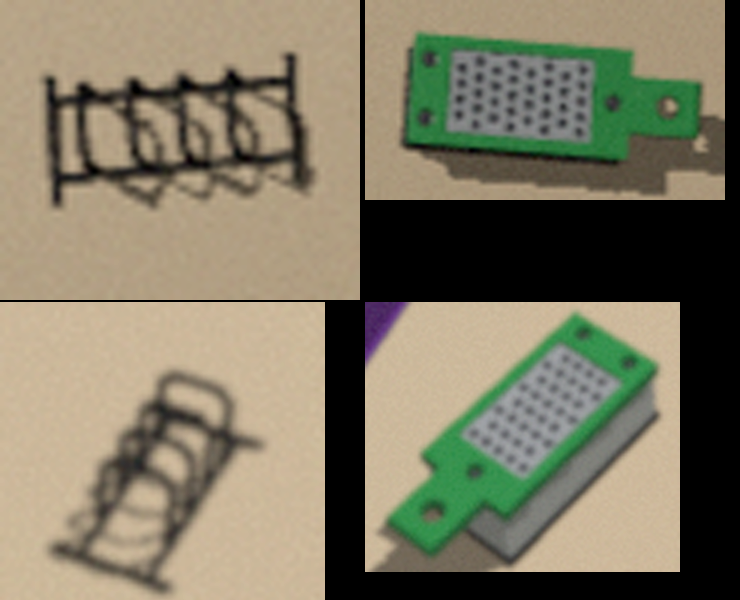

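The close crop confirms the choice: green plate, coarse steel side up, with the pair holes towards the rack and the handle to −y. Next I'll locate the rack and check reach.

```bash
cat > k.py <<'E'
from m import *
def tool(o,Rp,g,side,f,t):
    """o: plate origin, Rp: plate axes; grip at plate x=g; side=-1: tool z=-Zp (from coarse side), +1: from fine side;
    f=+-1 sign of closing axis; t: tilt about the plate's y axis (rad), tool z leaning towards plate +x"""
    X,Y,Z=Rp.T; z=side*Z*np.cos(t)+X*np.sin(t); y=f*Y; x=np.cross(y,z)
    p=np.asarray(o)+g*X+0.019*z
    return p,R.from_matrix(np.c_[x,y,z]).as_rotvec()
E
python3 - <<'E'
from k import *
c=cap("top"); s=cap("scene")
a=ray(c,[[180+53.5/6,235+140/6],[180+296/6,235+121/6],[209.1,256.8]],.004); b=ray(s,[[340+110/5,145+267/5],[340+210/5,145+122/5],[372,183.9]],.004)
print(a.round(4),b.round(4),sep="\n")
d=a[0]-a[1];print(np.degrees(np.arctan2(d[1],d[0]))); d=b[1]-b[0];print(np.degrees(np.arctan2(d[1],d[0])))
th=np.radians(97.5); n=np.array([np.cos(th),np.sin(th),0]); Xd=np.array([0,0,-1.])
C=np.array([.519,.196,0]); th2=np.radians(86.2); X=np.array([np.cos(th2),np.sin(th2),0])
def show(q): return "None" if q is None else np.round(q,2).tolist()
def ik(p,r):
    try: return inverse_kinematics(p,r)
    except Exception as e: return None
for f in(1,-1):
  for t in np.radians([0,20,40]):
    # box grasps
    Z=np.array([0,0,1.]); Rb=np.c_[X,np.cross(Z,X),Z]; Rf=np.c_[X,np.cross(-Z,X),-Z]
    for dz in (0,.12):
      o=[.502,-.1495,.053+dz]
      print(f,round(np.degrees(t)),"box",dz,show(ik(*tool(o,Rb,-.02,-1,f,t))),"final",show(ik(*tool(o,Rf,-.02,1,f,t))))
      for sg in(1,-1):
        Zr=sg*n; Rr=np.c_[Xd,np.cross(Zr,Xd),Zr]; o=C+[0,0,.07+dz]
        print("   rack Z",sg,show(ik(*tool(o,Rr,-.02,-1,f,t))),"re",show(ik(*tool(o,Rr,-.02,1,f,t))))
E
```

```text
[[0.5163 0.2441 0.004 ]
 [0.5252 0.144  0.004 ]
 [0.5206 0.1942 0.004 ]]
[[0.5296 0.1416 0.004 ]
 [0.52   0.2452 0.004 ]
 [0.5249 0.192  0.004 ]]
95.11483963875145
95.2966404437101
1 0 box 0 None final [-0.37, 0.21, 2.09, -0.0, 0.84, -0.31]
   rack Z 1 [0.79, 0.9, 1.68, -0.99, 1.9, -2.03] re [-0.26, 0.78, 1.97, 1.21, 1.71, 1.93]
   rack Z -1 [-0.26, 0.78, 1.97, 1.21, 1.71, -1.21] re [0.79, 0.9, 1.68, -0.99, 1.9, 1.11]
1 0 box 0.12 None final [-0.37, 0.06, 2.0, -0.0, 1.08, -0.31]
   rack Z 1 [0.79, 0.71, 1.72, -1.04, 1.98, -2.17] re [-0.26, 0.55, 2.02, 1.24, 1.78, 2.11]
   rack Z -1 [-0.26, 0.55, 2.02, 1.24, 1.78, -1.04] re [0.79, 0.71, 1.72, -1.04, 1.98, 0.97]
1 20 box 0 [-0.56, 0.3, 2.02, 0.36, 1.02, 2.43] final [-0.56, 0.3, 2.02, 0.36, 1.02, -0.71]
   rack Z 1 [0.77, 0.71, 1.75, -0.86, 1.66, -2.11] re [-0.23, 0.56, 2.03, 1.09, 1.45, 2.08]
   rack Z -1 [-0.23, 0.56, 2.03, 1.09, 1.45, -1.06] re [0.77, 0.71, 1.75, -0.86, 1.66, 1.04]
1 20 box 0.12 [-0.56, 0.15, 1.94, 0.32, 1.24, 2.51] final [-0.56, 0.15, 1.94, 0.32, 1.24, -0.63]
   rack Z 1 [0.77, 0.54, 1.75, -0.88, 1.77, -2.24] re [-0
[... 1570 characters left out ...]
-0.88, 1.77, 0.9] re [-0.23, 0.36, 2.03, 1.08, 1.55, -0.87]
   rack Z -1 [-0.23, 0.36, 2.03, 1.08, 1.55, 2.27] re [0.77, 0.54, 1.75, -0.88, 1.77, -2.24]
-1 40 box 0 [-0.7, 0.46, 1.93, 0.57, 1.27, -0.95] final [-0.7, 0.46, 1.93, 0.57, 1.27, 2.19]
   rack Z 1 [0.7, 0.52, 1.83, -0.71, 1.41, 0.92] re [-0.13, 0.37, 2.06, 0.92, 1.2, -0.84]
   rack Z -1 [-0.13, 0.37, 2.06, 0.92, 1.2, 2.31] re [0.7, 0.52, 1.83, -0.71, 1.41, -2.22]
-1 40 box 0.12 [-0.7, 0.3, 1.88, 0.55, 1.45, -0.84] final [-0.7, 0.3, 1.88, 0.55, 1.45, 2.3]
   rack Z 1 [0.7, 0.37, 1.79, -0.7, 1.56, 0.79] re [-0.13, 0.19, 2.01, 0.86, 1.35, -0.65]
   rack Z -1 [-0.13, 0.19, 2.01, 0.86, 1.35, 2.49] re [0.7, 0.37, 1.79, -0.7, 1.56, -2.35]
```

```bash
cat > geo.py <<'E'
from k import *
T=np.radians(20); a1=np.radians(86.2); a2=np.radians(95.2)
B=np.array([.5019,-.1496,.053]); XB=np.array([np.cos(a1),np.sin(a1),0]); UZ=np.array([0,0,1.])
Rb=np.c_[XB,np.cross(UZ,XB),UZ]; Rf=np.c_[XB,np.cross(-UZ,XB),-UZ]
C=np.array([.5228,.193,.070]); N=np.array([np.cos(a2),np.sin(a2),0]); Rr=np.c_[-UZ,np.cross(N,-UZ),N]
def st(m=""):
    s=manip.state(); print(m,"t%.1f"%s["clock"],"p",s["tool_pos"].round(4),"F",s["contact_force"].round(1),"M",s["moment"].round(2),"w %.4f g %.1f"%(s["gripper_width"],s["grasp_force"])); return s
E
python3 - <<'E'
from geo import *
p,r=tool(B,Rb,-.02,-1,-1,T)
manip.set_gripper(.088)
manip.move_pose(p+[0,0,.15],r); st("above")
manip.move_linear(p+[0,0,.05],rate=.15); st(); manip.move_linear(p,rate=.08); st("down")
manip.set_gripper(.05,force=4); manip.dwell(.3); st("grip4")
E
```

```text
above t3.5 p [ 0.5013 -0.1624  0.1852] F [-0.2 -0.4 -0.6] M [-0.19  0.06  0.  ] w 0.0880 g 0.0
 t4.3 p [ 0.5016 -0.1633  0.0858] F [ 0.1 -0.1  0.3] M [-0.21  0.08 -0.03] w 0.0878 g 0.0
down t5.1 p [ 0.501 -0.163  0.035] F [ 0.5 -0.4 -0.2] M [-0.23  0.02 -0.  ] w 0.0882 g 0.0
grip4 t5.8 p [ 0.5012 -0.1632  0.0356] F [-1.4 -1.5  6. ] M [-0.07  0.34  0.11] w 0.0659 g 4.0
```

```bash
cat >> geo.py <<'E'
def pins(c):
    """dump crop around box"""
    return c["image"][225:300,290:410] if c["position"][2]>1 else c["image"][225:335,195:320]
E
python3 - <<'E'
from geo import *
p,r=tool(B,Rb,-.02,-1,-1,T)
manip.set_gripper(.05,force=30); manip.dwell(.2); st("grip30")
manip.move_linear(p+[0,0,.03],rate=.06); st("lift"); manip.move_linear(p+[0,0,.12],rate=.15); st("up")
pr,rr=tool(C+[0,0,.13],Rr,-.02,-1,-1,T)
manip.move_pose(pr,rr); st("over rack")
c=cap("top");s=cap("scene"); cv2.imwrite("pics/t1.png",c["image"]);cv2.imwrite("pics/s1.png",s["image"])
q=[cv2.resize(c["image"][215:295,150:250],None,fx=4,fy=4,interpolation=2),cv2.resize(s["image"][110:220,320:430],None,fx=3.6,fy=3.6,interpolation=2),
 cv2.resize(c["image"][235:295,305:385],None,fx=4,fy=4,interpolation=2),cv2.resize(s["image"][225:325,210:320],None,fx=2.5,fy=2.5,interpolation=2)]
o=np.zeros((600,800,3),np.uint8)
for a,(X,Y) in zip(q,((0,0),(402,0),(0,340),(402,396))):
    a=a[:600-Y,:800-X]; o[Y:Y+a.shape[0],X:X+a.shape[1]]=a
cv2.imwrite("pics/c2.png",cv2.convertScaleAbs(o,alpha=1.5))
E
```

```text
grip30 t6.2 p [ 0.5012 -0.1632  0.0356] F [-1.1 -0.3  5.2] M [-0.01  0.43  0.14] w 0.0656 g 30.0
lift t6.9 p [ 0.5011 -0.1632  0.0654] F [ 0.5 -0.6 -2.9] M [-0.38  0.08 -0.03] w 0.0652 g 30.0
up t7.6 p [ 0.5004 -0.1628  0.1543] F [ 0.6  0.2 -2.6] M [-0.36  0.12  0.01] w 0.0652 g 30.0
over rack t9.1 p [0.5243 0.1741 0.2128] F [-0.2  0.4 -1.6] M [ 0.81  0.13 -0.02] w 0.0655 g 30.0
```

View pics/c2.png

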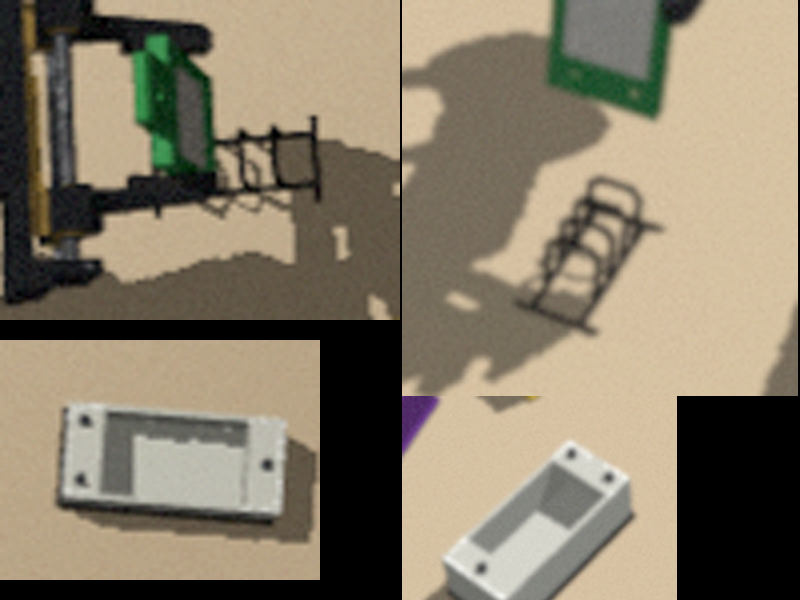

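The fine face points to the −y side and the empty box shows its three pins. Next I'll check the plate against the rack in the same camera, and measure the pins.

Run:
```python
from geo import *
s=cap("scene");c=cap("top")
# plate lower front corners by green contour
m=green(s).astype(np.uint8); cn=max(cv2.findContours(m,0,cv2.CHAIN_APPROX_NONE)[0],key=cv2.contourArea)[:,0]
ap=cv2.approxPolyDP(cn,2.5,True)[:,0]; print("poly",ap.tolist())
print("manual mid ->",ray(s,[375.8,138.1],.134).round(4), "expected",(C-.005*N).round(4))
def blobs(c,win,h):
    x0,x1,y0,y1=win; g=cv2.cvtColor(c["image"],cv2.COLOR_BGR2GRAY)[y0:y1,x0:x1]
    G=cv2.resize(g,None,fx=8,fy=8,interpolation=cv2.INTER_CUBIC)
    bh=cv2.morphologyEx(G,cv2.MORPH_BLACKHAT,np.ones((41,41)))
    n,l,st_,ce=cv2.connectedComponentsWithStats((bh>35).astype(np.uint8)); out=[]
    for i in range(1,n):
        if 120<st_[i,4]<1500 and max(st_[i,2:4])<2.2*min(st_[i,2:4]):
            uv=(ce[i]+.5)/8-.5+[x0,y0]; out.append((uv.round(2).tolist(),int(st_[i,4]),ray(c,uv,h)[0,:2].round(4).tolist()))
    return out
for n,cc,w in(("top",c,(315,385,245,280)),("scene",s,(215,315,230,315))):
    print(n); [print(b) for b in blobs(cc,w,.0515)]
```

```text
poly [[375, 52], [373, 70], [363, 74], [361, 131], [389, 141], [393, 116], [387, 133], [363, 124], [367, 85], [391, 92], [393, 105], [397, 100], [399, 85], [390, 78], [394, 58]]
manual mid -> [[0.5258 0.1858 0.134 ]] expected [0.5233 0.188  0.07  ]
top
([325.85, 254.78], 605, [0.5224, -0.0948])
([377.53, 260.07], 163, [0.5108, -0.2199])
([371.43, 265.79], 543, [0.4967, -0.205])
([324.76, 269.58], 577, [0.4865, -0.0922])
scene
([277.26, 247.85], 785, [0.4879, -0.0945])
([292.06, 257.28], 856, [0.5231, -0.097])
([301.5, 272.72], 144, [0.5569, -0.1152])
([292.64, 281.28], 495, [0.5548, -0.1385])
([286.96, 287.0], 218, [0.5537, -0.1534])
([279.32, 294.75], 578, [0.5524, -0.1732])
([241.19, 293.56], 954, [0.4975, -0.2072])
([228.24, 293.58], 336, [0.4794, -0.2194])
([269.21, 304.88], 521, [0.5506, -0.1984])
([261.28, 313.09], 263, [0.5495, -0.2181])
```

```bash
sed -i 's/^C=np.array.*; N=/C=np.array([.5226,.1936,.070]); N=/' geo.py
python3 - <<'E'
from geo import *
f0=np.mean([manip.state()["contact_force"] for _ in range(1)],0)
pr,rr=tool(C,Rr,-.02,-1,-1,T)
for h in list(np.arange(.06,.001,-.01))+[.005,.003,.001,-.0005,-.002,-.0035]:
    manip.move_linear(pr+[0,0,h],rate=.06); s=st("h%.4f"%h); d=s["contact_force"]-f0
    if np.linalg.norm(d)>9: print("contact",d); break
c=cap("scene"); t=cap("top"); a=cv2.resize(c["image"][110:230,310:430],None,fx=3.3,fy=3.3,interpolation=2); b=cv2.resize(t["image"][205:305,150:250],None,fx=3.96,fy=3.96,interpolation=2)
cv2.imwrite("pics/c3.png",cv2.convertScaleAbs(np.hstack([a,b[:396,:396]]),alpha=1.6))
E
```

```text
h0.0600 t10.6 p [0.5244 0.176  0.144 ] F [ 1.3  0.3 -2.4] M [0.74 0.12 0.02] w 0.0654 g 30.0
h0.0500 t10.9 p [0.5239 0.1756 0.133 ] F [ 0.2 -1.2 -2.8] M [0.76 0.1  0.07] w 0.0653 g 30.0
h0.0400 t11.2 p [0.524  0.1757 0.1229] F [-0.5  0.6 -2.6] M [ 0.76  0.13 -0.02] w 0.0652 g 30.0
h0.0300 t11.5 p [0.524  0.1756 0.1129] F [-0.7  0.9 -2.8] M [ 0.84  0.18 -0.05] w 0.0651 g 30.0
h0.0200 t11.8 p [0.524  0.1757 0.1029] F [-0.2  0.8 -2.9] M [ 0.84  0.16 -0.02] w 0.0655 g 30.0
h0.0100 t12.2 p [0.5239 0.1756 0.0929] F [-0.5  0.7 -2.5] M [0.82 0.19 0.04] w 0.0651 g 30.0
h0.0050 t12.4 p [0.5241 0.1757 0.0882] F [ 0.3  0.1 -3.4] M [0.88 0.16 0.01] w 0.0655 g 30.0
h0.0030 t12.7 p [0.5242 0.1758 0.0864] F [ 0.   0.2 -2.2] M [0.87 0.17 0.05] w 0.0659 g 30.0
h0.0010 t12.9 p [0.5242 0.1758 0.0844] F [-0.8  1.  -3.6] M [0.81 0.16 0.05] w 0.0654 g 30.0
h-0.0005 t13.2 p [0.5243 0.1758 0.0841] F [-0.6  0.8  3.3] M [-0.03  0.21 -0.13] w 0.0655 g 30.0
h-0.0020 t13.4 p [0.5243 0.1757 0.084 ] F [-2.   1.   9.9] M [-0.76  0.24 -0.26] w 0.0650 g 30.0
contact [-2.15809053  1.8040587  13.64652246]
```

View pics/c3.png

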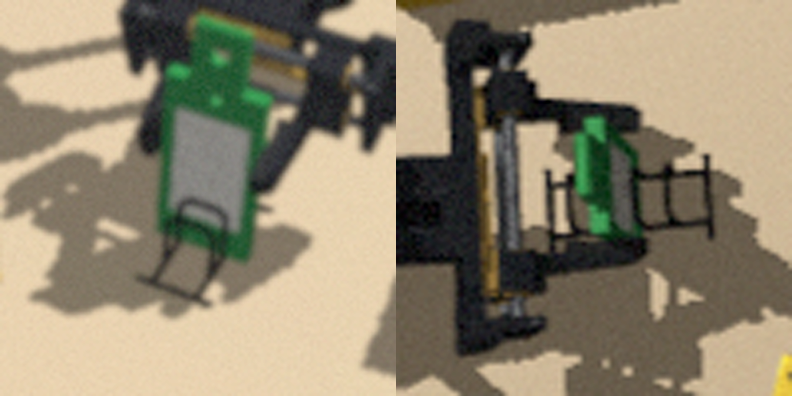

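Contact came at the rail height, so the plate stands in the slot. I'll release, back off and measure how it leans.

Run:
```python
from geo import *
pr,rr=tool(C,Rr,-.02,-1,-1,T); z=R.from_rotvec(rr).as_matrix()[:,2]
manip.move_linear(pr+[0,0,-.0007],rate=.03); st("ease")
manip.set_gripper(.0665,force=5); manip.dwell(.3); st("loosen"); manip.set_gripper(.088); st("open")
manip.move_linear(pr-z*.11,rate=.15); manip.move_linear(pr-z*.11+[0,0,.14],rate=.2); 
# carry to other side, high
p2,r2=tool(C,Rr,-.02,1,1,T); z2=R.from_rotvec(r2).as_matrix()[:,2]
manip.move_pose(p2-z2*.13+[0,0,.17],r2); st("other side")
c=cap("scene"); t=cap("top"); np.savez("v3.npz",cs=cloud(c),ct=cloud(t),gs=green(c),gt=green(t),si=c["image"],ti=t["image"])
for n,q in(("s",c),("t",t)):
    P=cloud(q); d=P-C; L=d@N; X=d@np.cross(N,UZ); m=(abs(X)<.03)&(abs(L)<.03)&(P[...,2]>.06)&(P[...,2]<.19)
    Q=P[m]; print(n,m.sum(),Q.min(0).round(3),Q.max(0).round(3))
    if m.sum()>30:
        A=np.c_[Q[:,2],(Q-C)@np.cross(N,UZ),np.ones(len(Q))]; k,*_=np.linalg.lstsq(A,(Q-C)@N,rcond=None); r_=(Q-C)@N-A@k; g=abs(r_)<.004
        k,*_=np.linalg.lstsq(A[g],((Q-C)@N)[g],rcond=None); print("slope dN/dz deg",np.degrees(np.arctan(k[0])),"yaw",np.degrees(np.arctan(k[1])),"N at z=.07",k[0]*.07+k[2])
a=cv2.resize(c["image"][80:230,310:430],None,fx=3,fy=3,interpolation=2); b=cv2.resize(t["image"][205:305,150:250],None,fx=4.5,fy=4.5,interpolation=2)
cv2.imwrite("pics/c4.png",cv2.convertScaleAbs(np.hstack([a,b[:450,:420]]),alpha=1.6))
```

```text
ease t13.8 p [0.5243 0.1758 0.084 ] F [-1.5  0.8  6.2] M [-0.34  0.31 -0.19] w 0.0653 g 30.0
loosen t14.3 p [0.5242 0.1757 0.0826] F [1.5 0.5 0. ] M [0.4  0.09 0.05] w 0.0667 g 0.0
open t14.8 p [0.5242 0.1758 0.0828] F [ 0.6  0.2 -0. ] M [0.42 0.04 0.02] w 0.0877 g 0.0
other side t18.1 p [0.5316 0.0904 0.2971] F [ 0.1 -0.2 -0.2] M [-0.37 -0.01 -0.02] w 0.0878 g 0.0
s 688 [0.493 0.179 0.06 ] [0.553 0.199 0.139]
slope dN/dz deg -1.5131927581301663 yaw 0.051905675295151506 N at z=.07 -0.0048949166058267195
t 289 [0.493 0.184 0.061] [0.551 0.199 0.183]
slope dN/dz deg 0.8264632249632627 yaw -0.3828032129512318 N at z=.07 -0.005259606309108844
```

View pics/c4.png

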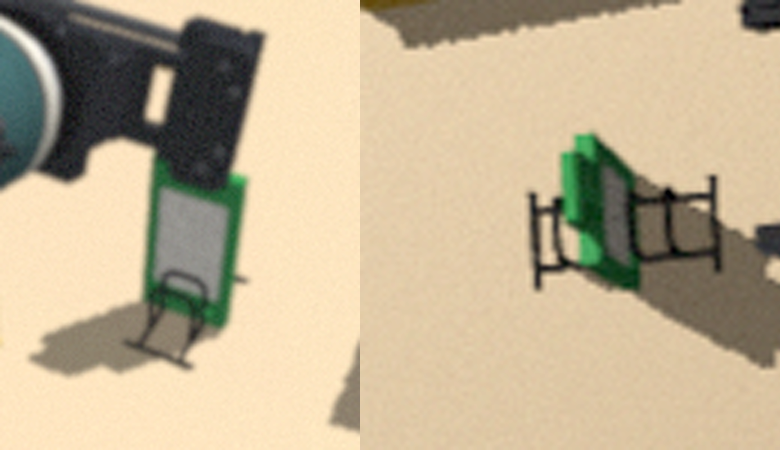

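The plate stands vertical at the expected place: its face is at −5 mm and the lean is about 0°. I'll regrasp it from the fine side.

Run:
```python
from geo import *
p2,r2=tool(C,Rr,-.02,1,1,T); z2=R.from_rotvec(r2).as_matrix()[:,2]
manip.move_linear(p2-z2*.10,rate=.2); st("pre"); manip.move_linear(p2,rate=.1); st("at")
manip.set_gripper(.05,force=4); manip.dwell(.3); st("grip4"); manip.set_gripper(.05,force=30); manip.dwell(.2); s0=st("grip30"); print(s0["joint_pos"].round(2))
manip.move_linear(p2+[0,0,.02],rate=.06); st("lift"); manip.move_linear(p2+[0,0,.16],rate=.15); s=st("up"); print(s["joint_pos"].round(2))
B2=np.array([.5014,-.1503,.053]); a=np.radians(86.); X=np.array([np.cos(a),np.sin(a),0]); Rf=np.c_[X,np.cross(-UZ,X),-UZ]
q=inverse_kinematics(*tool(B2+[0,0,.12],Rf,-.02,1,1,T)); print("q over box",None if q is None else np.round(q,2))
```

```text
pre t19.2 p [0.5302 0.1176 0.1186] F [ 0.5 -1.5  0.2] M [-0.41  0.02 -0.  ] w 0.0876 g 0.0
at t20.4 p [0.5214 0.211  0.0837] F [-0.3 -0.3  0.7] M [-0.36  0.09 -0.04] w 0.0878 g 0.0
grip4 t21.2 p [0.5211 0.2114 0.0836] F [0.9 0.3 1. ] M [-0.29  0.04 -0.04] w 0.0655 g 4.0
grip30 t21.6 p [0.5211 0.2114 0.0836] F [-0.1 -0.2  0.8] M [-0.24 -0.01 -0.11] w 0.0650 g 30.0
[-0.24  0.56  2.05  1.12  1.43  2.08]
lift t22.1 p [0.521  0.2113 0.1037] F [-0.5  0.2 -3. ] M [-0.74  0.05  0.01] w 0.0654 g 30.0
up t23.1 p [0.5204 0.2114 0.2424] F [-0.5  1.1 -2.2] M [-0.74  0.05 -0.02] w 0.0652 g 30.0
[-0.24  0.28  2.03  1.1   1.56  2.34]
q over box [-0.56  0.15  1.94  0.32  1.24 -0.63]
```

```bash
cat >> geo.py <<'E'
B2=np.array([.5014,-.1503,.053]); a=np.radians(86.); XF=np.array([np.cos(a),np.sin(a),0]); Rf=np.c_[XF,np.cross(-UZ,XF),-UZ]
E
python3 - <<'E'
from geo import *
manip.move_pose(*tool(B2+[0,0,.12],Rf,-.02,1,1,T)); st("over")
manip.move_linear(tool(B2+[0,0,.05],Rf,-.02,1,1,T)[0],rate=.12); st("h50")
c=cap("scene"); t=cap("top"); cv2.imwrite("pics/s5.png",c["image"]);cv2.imwrite("pics/t5.png",t["image"])
a_=cv2.resize(c["image"][205:325,190:330],None,fx=2.8,fy=2.8,interpolation=2); b=cv2.resize(t["image"][215:300,300:410],None,fx=3.6,fy=3.6,interpolation=2)
o=np.zeros((340,800,3),np.uint8); o[:a_.shape[0],:392]=a_; o[:306,400:796]=b
cv2.imwrite("pics/c5.png",cv2.convertScaleAbs(o,alpha=1.5))
E
```

```text
over t25.7 p [ 0.5003 -0.1634  0.1549] F [ 0.5  0.8 -3.1] M [-0.36  0.1  -0.02] w 0.0656 g 30.0
h50 t26.4 p [ 0.5008 -0.1639  0.0855] F [ 1.3  0.5 -1.4] M [-0.36  0.06  0.03] w 0.0650 g 30.0
```

View pics/c5.png

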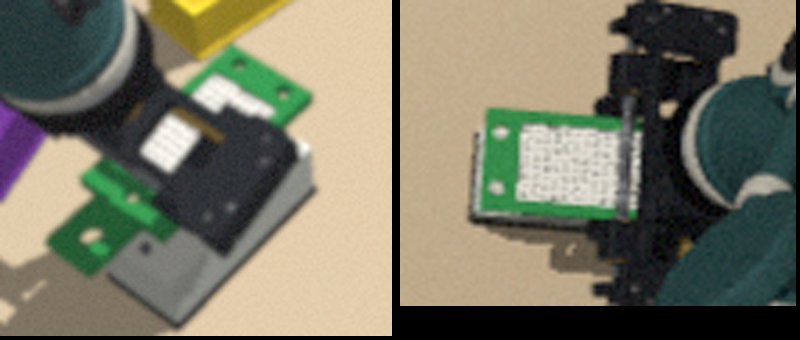

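Run:
```python
from geo import *
O=B2+[0,0,.05]
E=np.array([O+.066*XF+s*.033*Rf[:,1]+.005*UZ for s in(1,-1)])
H=np.array([O+.056*XF+s*.018*Rf[:,1]+.005*UZ for s in(1,-1)])
print("exp corners",E[:,:2].round(4).tolist(),"holes",H[:,:2].round(4).tolist())
for n in("top","scene"):
    c=cap(n); hsv=cv2.cvtColor(c["image"],cv2.COLOR_BGR2HSV); m=cv2.inRange(hsv,(45,90,40),(85,255,255)); 
    K=np.array(c["intrinsics"]); p=(E-c["position"])@c["R"]; uv=(p@K.T)[:,:2]/p[:,2:]; p=(H-c["position"])@c["R"]; uh=(p@K.T)[:,:2]/p[:,2:]
    print(n,"exp px",uv.round(1).tolist(),uh.round(1).tolist())
    # subpixel: upscaled mask, corners from polygon
    x0,y0=(uv.mean(0)-30).astype(int); G=cv2.resize(c["image"][y0:y0+60,x0:x0+60],None,fx=8,fy=8,interpolation=cv2.INTER_CUBIC)
    mm=cv2.inRange(cv2.cvtColor(G,cv2.COLOR_BGR2HSV),(45,100,40),(85,255,255))
    cs,hier=cv2.findContours(mm,cv2.RETR_CCOMP,cv2.CHAIN_APPROX_NONE)
    f=lambda q:(np.asarray(q,float)+.5)/8-.5+[x0,y0]
    k=max(cs,key=cv2.contourArea); ap=f(cv2.approxPolyDP(cv2.convexHull(k),10,True)[:,0])
    for e in uv:
        i=np.argmin(np.linalg.norm(ap-e,axis=1)); print(" corner",ap[i].round(1),ray(c,ap[i],.108)[0,:2].round(4))
    for q,hh in zip(cs,hier[0]):
        A=cv2.contourArea(q)
        if hh[3]>=0 and 250<A<4000: ce=f(q[:,0].mean(0)); print(" hole",ce.round(2),A,ray(c,ce,.108)[0,:2].round(4))
```

```text
exp corners [[0.5389, -0.0868], [0.4731, -0.0822]] holes [[0.5233, -0.0957], [0.4874, -0.0932]]
top exp px [[323.6, 244.5], [321.5, 272.8]] [[327.5, 251.3], [326.3, 266.7]]
 corner [324.6 244.8] [ 0.5383 -0.0889]
 corner [322.4 272.2] [ 0.4746 -0.0842]
 hole [326.44 266.55] 1193.5 [ 0.4877 -0.0934]
 hole [327.46 251.17] 1170.5 [ 0.5235 -0.0957]
scene exp px [[301.5, 237.2], [272.5, 219.5]] [[291.0, 236.6], [275.1, 226.8]]
 corner [298.9 237.3] [ 0.5355 -0.0895]
 corner [271.9 220.6] [ 0.4738 -0.0847]
 hole [290.81 238.26] 764.0 [ 0.5253 -0.0989]
 hole [275.01 228.18] 426.0 [ 0.4891 -0.0958]
```

Fine side is up. The holes, set against the pins in the same view, call for a shift of about (−1, +1) mm. I'll apply it and lower while watching the force.

```bash
sed -i 's/B2=np.array(\[.5014,-.1503,.053\])/B2=np.array([.5004,-.1494,.053])/' geo.py
python3 - <<'E'
from geo import *
t=cap("top"); P=cloud(t); d=P-B2; x=d@XF; y=d@Rf[:,1]; m=(x>.015)&(x<.064)&(abs(y)<.03)&(P[...,2]>.09)&(P[...,2]<.125)
A=np.c_[x[m],y[m],np.ones(m.sum())]; k=np.linalg.lstsq(A,P[m][:,2],rcond=None)[0]; print("tilt deg x,y",np.degrees(k[:2]),"z0",k[2],m.sum())
f0=manip.state()["contact_force"]; p,r=tool(B2,Rf,-.02,1,1,T)
manip.move_linear(p+[0,0,.02],rate=.08); f0=(f0+st("h20")["contact_force"])/2
for h in [.012,.009,.0075,.006,.0045,.003,.0015,.0005,-.0005,-.0015]:
    manip.move_linear(p+[0,0,h],rate=.04); s=st("h%.4f"%h); d=s["contact_force"]-f0
    if np.linalg.norm(d)>8: print("contact",d.round(1)); break
E
```

```text
tilt deg x,y [ 2.84432378 -0.18128095] z0 0.10520176377810372 526
h20 t27.2 p [ 0.4988 -0.1624  0.0542] F [-0.  -0.6 -2.1] M [-0.38  0.06  0.04] w 0.0653 g 30.0
h0.0120 t27.5 p [ 0.4993 -0.1627  0.0469] F [ 0.7 -0.5 -1.9] M [-0.35  0.05  0.03] w 0.0652 g 30.0
h0.0090 t27.8 p [ 0.4993 -0.1628  0.044 ] F [ 0.1  0.6 -2.5] M [-0.39  0.08  0.02] w 0.0653 g 30.0
h0.0075 t28.0 p [ 0.4994 -0.1628  0.0426] F [ 0.5  0.6 -2. ] M [-0.41  0.09  0.04] w 0.0653 g 30.0
h0.0060 t28.3 p [ 0.4994 -0.1628  0.041 ] F [-0.5 -1.3 -3.4] M [-0.38  0.09 -0.  ] w 0.0658 g 30.0
h0.0045 t28.5 p [ 0.4993 -0.1628  0.0395] F [-0.3 -0.4 -2.5] M [-0.35  0.09 -0.01] w 0.0656 g 30.0
h0.0030 t28.8 p [ 0.4993 -0.1628  0.038 ] F [ 0.4 -0.3 -2.9] M [-0.35  0.1   0.05] w 0.0653 g 30.0
h0.0015 t29.0 p [ 0.4994 -0.1628  0.0365] F [-1.1  0.2 -2.7] M [-0.38  0.07 -0.03] w 0.0651 g 30.0
h0.0005 t29.3 p [ 0.4995 -0.1629  0.0357] F [-1.2 -0.2 -2.3] M [-0.39  0.05 -0.01] w 0.0653 g 30.0
h-0.0005 t29.5 p [ 0.4996 -0.1629  0.0355] F [-3.3 -0.3  5.8] M [0.08 0.63 0.14] w 0.0653 g 30.0
contact [-3.1 -0.3  8.4]
```

Run:
```python
from geo import *
p,r=tool(B2,Rf,-.02,1,1,T); z=R.from_rotvec(r).as_matrix()[:,2]
manip.set_gripper(.05,force=4); manip.dwell(.4); st("soft"); manip.set_gripper(.069,force=4); manip.dwell(.3); st("loose"); manip.set_gripper(.088); manip.dwell(.2); st("open")
manip.move_linear(p-z*.03,rate=.06); manip.move_linear(p-z*.03+[0,0,.15],rate=.2)
manip.set_joints(np.array([.9,-.1,1.7,0,1.5,0])); st("away")
S={}
for n in("top","scene"):
    c=cap(n); S[n]=c["image"]; W=plate_top(c,.058); q=cv2.minAreaRect((W*1000).astype(np.float32)); print(n,q)
    P=cloud(c); d=P-B2; x=d@XF; y=d@Rf[:,1]; m=(abs(x)<.06)&(abs(y)<.028)&(P[...,2]>.04)&(P[...,2]<.08)
    A=np.c_[x[m],y[m],np.ones(m.sum())]; k=np.linalg.lstsq(A,P[m][:,2],rcond=None)[0]; print("tilt rad",k[:2].round(4),"z0",k[2].round(4),m.sum())
a_=cv2.resize(S["scene"][225:335,195:325],None,fx=3,fy=3,interpolation=2); b=cv2.resize(S["top"][235:295,305:405],None,fx=4,fy=4,interpolation=2)
o=np.zeros((340,800,3),np.uint8); o[:a_.shape[0],:390]=a_; o[:240,400:800]=b
cv2.imwrite("pics/c6.png",cv2.convertScaleAbs(o,alpha=1.4))
```

```text
soft t30.1 p [ 0.4996 -0.163   0.0354] F [-2.2 -1.   5.4] M [0.01 0.51 0.15] w 0.0659 g 4.0
loose t30.7 p [ 0.4994 -0.1628  0.0345] F [-0.2  0.2  0.1] M [-0.23  0.11 -0.01] w 0.0695 g 0.0
open t31.4 p [ 0.4995 -0.1629  0.0347] F [0.1 0.4 0.6] M [-0.29  0.08 -0.  ] w 0.0878 g 0.0
away t35.3 p [0.3099 0.4293 0.4028] F [-0.5  0.5  0.4] M [-0.03 -0.07 -0.  ] w 0.0883 g 0.0
top ((497.9122009277344, -169.27493286132812), (174.78477478027344, 66.2281494140625), 85.75989532470703)
tilt rad [0.0008 0.0014] z0 0.056 1149
scene ((501.368896484375, -173.05441284179688), (173.44419860839844, 67.8972396850586), 85.9362564086914)
tilt rad [-0.0023  0.0038] z0 0.0566 1795
```

View pics/c6.png

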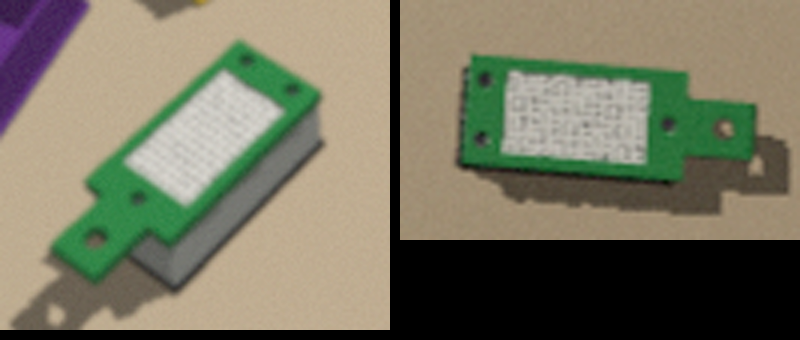

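The plate lies fine side up with the handle at −x and the pins in its holes. It is level, the face height matches the start, and its outline is within about 1 mm of the starting one.

```bash
python3 -c "
from geo import *
print(order.close_job()); st()"
```

```text
the job is handed in; nothing more can be done
None
the job is handed in; nothing more can be done
```

The plate is turned over and seated fine side up on its three pins, handle at the box's −x end, level and let go; I handed the job in at about 35 s on the robot clock, and no verdict was shown.

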